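# Dry-fit a terracotta garden lantern before gluing

### The arm

A 7-joint arm with a two-finger parallel gripper is mounted at the origin on the work surface. World frame = base frame: x ahead of the robot, y to its left, z up, the work surface at z = 0. Lengths are in m, angles in degrees, forces in N, time in s.
With the tool pointing down it reaches from about 0.425 to 0.875 m from the base axis. Payload 4.7 kg.
Tool frame: the origin (TCP) lies between the finger pads; the fingertips stand 11 mm ahead of it and the grasp point (between the pads) lies 8 mm behind it (env.tcp_to_tips is the distance from the TCP to the fingertips, in m); z points along the fingers, y is the line along which they close (so a half turn about z gives the same grasp; the last joint's range is limited). The gripper opens to 87 mm and grips with 3 to 60 N. Pads are 19 mm wide; open, the fingers measure 117 mm over their backs; the gripper's body (75 mm by 190 mm) begins 51 mm behind the grasp point.
Start: joints at [-73.447, 18.392, -4.016, 83.108, 1.295, 78.541, -3.26], TCP at [0.176, 0.626, 0.2] pointing down, gripper open.
Joint ranges: [-163.93, 163.93], [-17.29, 119.83], [-79.2, 71.16], [3.27, 140.29], [-89.18, 269.18], [5.43, 117.66], [-154.24, 154.24]. Speed limits (degrees/s): [147.25, 147.25, 180, 180, 180, 180, 180].

### API

Orientations are given as [roll, pitch, yaw] about the fixed x, y, z axes, in that order (R = Rz(yaw) Ry(pitch) Rx(roll)).
In Python, from cell import env, viewer gives the robot as it stands.
- The arm moves only by the tool step_arm, never from a script. Its arguments are lists of equal length, an entry for each row: "delta_pos": the shift along the tool's x, y, z in units of 0.2 m (1.0 is 0.2 m), a list of three; "rot": the turn, a rotation vector about the tool's x, y, z in units of 1.5 rad (1.0 is 1.5 rad), a list of three; "gripper": the gripper command: -1 is shut, 1 is fully open, values between are in proportion. A call has 1 to 20 rows; each row is the pose to reach, as a shift and turn from the pose commanded when the call began, along the tool's axes at that moment; what a row does not reach only later rows make up. A row lasts 1/8 s, in which the tool goes at most 62.5 mm and 10.7 degrees, less where a joint would pass 70% of its speed; a pose out of reach is approached as far as the arm can. A call with a number of a shift or a turn outside -1 to 1 is refused whole. A call with a gripper value outside its range is refused whole. The fingers move at their own pace and stop on an object; "squeeze" is the grip in N (left out, the last holds). Time passes only in rows, so rows that repeat a pose let the fingers close. It gives the time, the measured TCP pose, the force, the opening and the grip force at its end, in the units of the state.
- env.get_obs(): the state, without advancing time (a new reading comes with each control period).
- viewer.read_camera(name): name is "side" or "top" or "wrist"; returns a dict with "img" (480x640x3 uint8, red, green, blue), "fx", "fy", "cx", "cy" (pixels), "pose" (4x4, takes a point from camera to world coordinates). Camera axes: x right, y down, z forward; pixel columns grow to the right and rows downward; lengths in m; the calibration is good to about 2 mm. A picture is of the moment at which its call begins. There is no depth.
- env.sign_off(): hands the job in; it is judged then, once.
The state is a dict: "time_s": time; "qpos": joint angles; "joint_velocities": joint speeds; "effort": joint torques, N m; "tool_pos": TCP position; "tool_rot": TCP orientation; "force": force on the tool from outside, world axes, zero at the start; "wrist_torque": the same for the moment, N m; "grip_width": finger opening in m; "grasp_force": force on a finger pad.
Only numpy, scipy, OpenCV 4.12 (cv2) and the standard library are available. Lean on these libraries where they do the work, as an engineer would, in place of code of your own. Each camera call takes 0.05 s, during which the arm holds its last target. There are 200 camera calls.

### The job

Fit the spool-shaped terracotta stem over the steel rod of the plinth, lowering it gently until it rests fully on the plinth, and let go of it. Then pick up the lantern roof by its crest and finish still holding it hovering level about 15 mm above the stem without touching it, centred over the stem and with its long side parallel to the plinth's long side, so that the potter can brush adhesive into the gap. Lift both parts over the row of upright tiles, not round its ends, do not touch the tiles at all nor the stem with the roof, and leave the pot, mallet, vase and tin lid where they are.

Things in the scene. Friction and masses are not known exactly. Their poses are not given: they have to be found in the camera images.
- plinth: Fixed oblong terracotta plinth, 150 (x) x 110 (y) mm, 25 mm high in two steps (lower step 15 mm high; upper step 130 x 90 mm). A bare steel rod, 10 mm in diameter with a rounded tip, stands upright at its centre and rises 60 mm above the plinth's top. Origin: centre of the underside, on the table; x along its long side, z up.
- rod_tip (a point): Tip of the plinth's rod, on its axis, 85 mm above the table.
- stem: Loose spool-shaped terracotta stem, 80 mm high, about 0.25 kg, upright on the table: bottom flange 64 mm across and 12 mm high, waist 36 mm across, top collar 46 mm across and 22 mm high (58 to 80 mm above its underside; grip it there from above). A 15 mm bore runs right through. Origin: centre of the underside; z up along the bore; round, yaw does not matter. Seated, its top is 20 mm above the rod tip.
- stem_top (a point): Centre of the top face of the stem, on its axis, 80 mm above its underside.
- roof: Loose terracotta lantern roof, about 0.3 kg, lying on its flat underside: oblong slab 110 (x) x 70 (y) mm, top sloping from 12 mm at the edges to 18 mm at the middle, with an upright crest to hold it by: 60 mm long (x), 16 mm thick (y), its top 60 mm above the underside. Origin: centre of the underside; x along the long side and crest, z up. Same when turned 180 degrees.
- tiles: Fixed row of three upright terracotta tiles in a wooden foot, standing between the loose parts and the plinth: 340 mm long (x), the foot 50 mm wide and 18 mm high, the tiles 10 mm thick (y), their top edges 130 mm above the table. Origin: centre of the underside; x along the row; +y towards the plinth's side.
- pot: Bystander: grey clay-smeared pot 64 mm in diameter, 80 mm high, with two sticks in it reaching 175 mm high. Origin: centre of the underside.
- mallet: Bystander: wooden mallet lying flat; head 60 x 110 x 60 mm, handle 160 mm long pointing to its -x. Origin: centre of the underside of the head.
- vase: Bystander: small white vase, 70 mm in diameter, 115 mm high. Origin: centre of the underside.
- cap: Bystander: flat tin lid, 70 mm in diameter, 14 mm high, lying on the table. Origin: centre of the underside.
Things that resemble listed ones, but are neither listed nor needed, are in the scene too. What is shaped like the plinth but blue is not meant.

How it is judged:
By the outcome, as a careful person would: the job done as asked, in the order asked, and still so for the second after the job is handed in, while the arm keeps its last pose, push and grip.
It also fails if it takes over 72 s, if anything falls off the work surface, if the arm or the gripper's body presses on something with over 40 N, if the wrist force passes 120 N, or if a joint passes its speed limit or range.

## Working session

There is one attempt and no reset: what is moved stays moved. The work goes in short steps, Python scripts to look and compute and a tool call to move; the robot and the scene stay as the last step left them, time stands still between calls to the robot, and variables do not carry over. Pictures are saved under pics/ and viewed, at most 10 in all, crops included, and the job is handed in when it is done.

Besides the shell and the picture viewer there is one more tool, called after ">>>" as name(argument=value, ...) on one line, values as JSON. step_arm: Moves the arm, as the interface text tells. Shifts and turns lie within -1 to 1; 1 stands for 0.2 m of shift or 1.5 rad of turn. Its arguments: {"type":"object","properties":{"delta_pos":{"type":"array"},"rot":{"type":"array"},"gripper":{"type":"array"},"squeeze":{"type":"number"}},"required":["delta_pos","rot","gripper"]}

```bash
mkdir -p pics; cat > h.py <<'E'
import numpy as np, cv2
from cell import env, viewer
def cam(n):
    return viewer.read_camera(n)
def save(c,name): cv2.imwrite('pics/'+name, cv2.cvtColor(c['img'],cv2.COLOR_RGB2BGR))
def ray(c,u,v):
    P=np.array(c['pose']); d=P[:3,:3]@np.array([(u-c['cx'])/c['fx'],(v-c['cy'])/c['fy'],1.]); return P[:3,3],d
def onz(c,u,v,z):
    o,d=ray(c,u,v); return o+d*(z-o[2])/d[2]
def proj(c,p):
    P=np.array(c['pose']); q=P[:3,:3].T@(np.array(p)-P[:3,3]); return np.array([c['fx']*q[0]/q[2]+c['cx'],c['fy']*q[1]/q[2]+c['cy']])
E
python3 - <<'E'
from h import *
for n in ['top','side']:
    c=cam(n); save(c,n+'0.png'); np.save(n+'0.npy',c,allow_pickle=True); print(n,np.round(c['pose'],3).tolist(),c['fx'],c['cx'],c['cy'])
print(env.get_obs())
E
```

```text
top [[0.011, -0.98, 0.199, 0.272], [-1.0, -0.012, -0.006, -0.004], [0.008, -0.199, -0.98, 1.491], [0.0, 0.0, 0.0, 1.0]] 526.7017816606748 323.07724825741235 244.28940486922937
side [[0.873, -0.336, 0.354, 0.094], [-0.487, -0.571, 0.661, -0.853], [-0.02, -0.749, -0.662, 0.949], [0.0, 0.0, 0.0, 1.0]] 550.9397018899763 324.70814840181316 234.8510768173663
{'time_s': 0.1, 'qpos': array([-73.44542688,  18.4334172 ,  -4.01584469,  83.17020559,
         1.29477304,  78.54127395,  -3.25947019]), 'joint_velocities': array([-0.00447546, -0.07486069, -0.04824295, -0.1366362 ,  0.08225505,
       -0.01398627, -0.04882685]), 'effort': array([-7.12340789e-04, -4.92571235e+01, -4.06148918e-01, -3.13398278e+01,
       -6.42119371e-02,  3.95331520e-02,  7.98062365e-05]), 'tool_pos': array([0.17629502, 0.62505753, 0.19856669]), 'tool_rot': array([-1.79900328e+02,  5.30300621e-03,  1.64255859e+02]), 'force': array([ 0.54440939, -0.45107809,  0.06530812]), 'wrist_torque': array([-0.05125716,  0.0129124 , -0.03207732]), 'grasp_force': 0.0, 'grip_width': 0.08699042013274919}
```

View pics/top0.png

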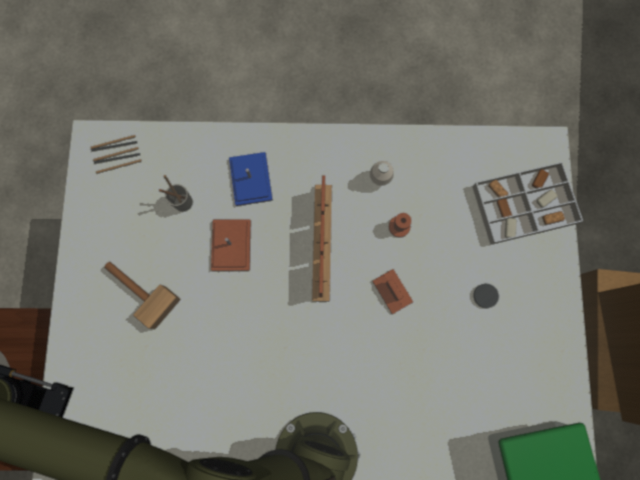

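View pics/side0.png

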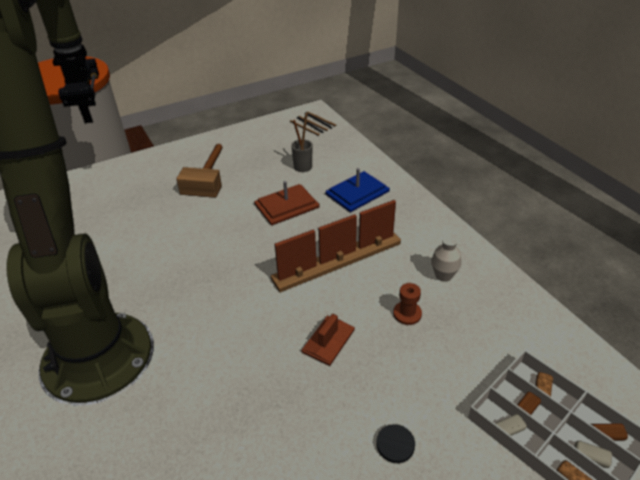

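The top view shows two plinth-like things: a terracotta one at (231,245) and a blue one at (250,178). The terracotta one is meant, since blue is excluded. The stem is at (400,225), the roof at (392,291) and the tile row at (322,245). The side view agrees: terracotta plinth (287,203), stem (408,303), roof (328,340).

```bash
python3 - <<'E'
from h import *
c={n:np.load(n+'0.npy',allow_pickle=True).item() for n in('top','side')}
t=c['top']; hsv=cv2.cvtColor(t['img'],cv2.COLOR_RGB2HSV)
m=((hsv[...,0]<12)&(hsv[...,1]>120)&(hsv[...,2]>50)).astype(np.uint8)
n,l,s,ce=cv2.connectedComponentsWithStats(m)
for i in range(1,n):
    if s[i,4]>150 and 150<ce[i][0]<450 and 150<ce[i][1]<350:
        r=cv2.minAreaRect(np.argwhere(l==i)[:,::-1].astype(np.float32))
        b=cv2.boxPoints(r); 
        print(s[i,4],ce[i].round(1),[np.round(onz(t,*p,0.01)[:2],3).tolist() for p in b])
# rod tip etc by two views (hand pixels)
def tri(a,b):
    o1,d1=ray(t,*a);o2,d2=ray(c['side'],*b)
    A=np.stack([d1,-d2],1);x=np.linalg.lstsq(A,o2-o1,rcond=None)[0]
    p,q=o1+x[0]*d1,o2+x[1]*d2; return (p+q)/2,np.linalg.norm(p-q)
print('rodtip',tri((228,240),(285,182)),'stemtop',tri((402,219),(410,290)))
print('stem',onz(t,402,219,.08),'tile ends',onz(t,323,298,.13),onz(t,323,177,.13), 'foot',onz(t,321,301,.018),onz(t,323,185,.018))
for nm,box in(('top',(190,140,440,330)),('side',(240,150,440,370))):
    x0,y0,x1,y1=box; im=c[nm]['img'][y0:y1,x0:x1,::-1]; 
    if nm=='top': a=cv2.resize(im,None,fx=1.6,fy=1.6,interpolation=cv2.INTER_CUBIC)
    else: b=cv2.resize(im,None,fx=1.6,fy=1.6,interpolation=cv2.INTER_CUBIC)
H=max(a.shape[0],b.shape[0]); pad=lambda i:cv2.copyMakeBorder(i,0,H-i.shape[0],0,0,cv2.BORDER_CONSTANT)
cv2.imwrite('pics/crop0.png',np.hstack([pad(a),pad(b)]))
E
```

```text
183 [402.1 223.7] [[0.658, -0.208], [0.67, -0.257], [0.61, -0.27], [0.598, -0.221]]
1672 [231.  245.2] [[0.497, 0.302], [0.64, 0.307], [0.638, 0.202], [0.496, 0.2]]
538 [394.8 290.4] [[0.468, -0.156], [0.502, -0.21], [0.413, -0.262], [0.381, -0.208]]
rodtip (array([0.56649018, 0.2465349 , 0.08657312]), np.float64(0.0019548167658965158)) stemtop (array([ 0.63281597, -0.22973547,  0.07502631]), np.float64(0.0015774810730290337))
stem [ 0.63230198 -0.22926514  0.08      ] tile ends [ 0.40658137 -0.01309925  0.13      ] [ 0.73387069 -0.00946182  0.13      ] foot [ 0.40922162 -0.00835406  0.018     ] [ 0.74742887 -0.01017916  0.018     ]
```

View pics/crop0.png

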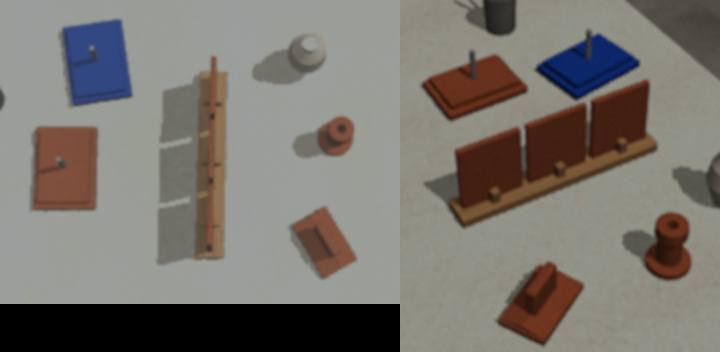

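The crop confirms it: terracotta plinth with rod (left), a blue look-alike next to it, a single spool stem and a single roof. The rod tip triangulates at z=0.087 (expected 0.085) and the stem top at 0.075 (expected 0.080), so both are good. First I raise the arm and swing it towards the stem.

>>> step_arm(delta_pos=[[-0.95,-0.615,-0.6],[-0.95,-0.615,-0.6],[-0.95,-0.615,-0.6],[-0.95,-0.615,-0.6],[-0.95,-0.615,-0.6],[-0.95,-0.615,-0.6],[-0.95,-0.615,-0.6],[-0.95,-0.615,-0.6],[-0.95,-0.615,-0.6]], rot=[[0,0,0.95],[0,0,0.95],[0,0,0.95],[0,0,0.95],[0,0,0.95],[0,0,0.95],[0,0,0.95],[0,0,0.95],[0,0,0.95]], gripper=[1,1,1,1,1,1,1,1,1])

```text
time_s: 1.23
tool_pos: [0.3257, 0.4555, 0.3191]
tool_rot: [-180.0, 0.0, 82.7]
force: [0.5, -0.3, -0.4]
grip_width: 0.0872
grasp_force: 0.0
```

```bash
cat >> h.py <<'E'
from scipy.spatial.transform import Rotation as Ro
def go(p,yaw,cur=None):
    o=env.get_obs()
    p0,r0=(o['tool_pos'],o['tool_rot']) if cur is None else cur
    R0=Ro.from_euler('xyz',r0,degrees=True); R1=Ro.from_euler('xyz',[180,0,yaw],degrees=True)
    print('t',round(o['time_s'],2),'at',o['tool_pos'].round(4),o['tool_rot'].round(2),'F',o['force'].round(1),'q',o['qpos'].round(0))
    print('go',p,yaw,'->',(R0.inv().apply(np.array(p)-p0)/.2).round(4).tolist(),((R0.inv()*R1).as_rotvec()/1.5).round(4).tolist())
E
python3 - <<'E'
from h import *
go([.46,.28,.32],20); go([.5,.25,.32],0)
E
```

```text
t 1.23 at [0.3257 0.4555 0.3191] [-1.7999e+02  4.0000e-02  8.2690e+01] F [ 0.5 -0.3 -0.4] q [-65.   6.   9.  85.  -1.  90. -64.]
go [0.46, 0.28, 0.32] 20 -> [-0.785, 0.7775, -0.004] [0.0001, 0.0005, 0.7294]
t 1.23 at [0.3257 0.4555 0.3191] [-1.7999e+02  4.0000e-02  8.2690e+01] F [ 0.5 -0.3 -0.4] q [-65.   6.   9.  85.  -1.  90. -64.]
go [0.5, 0.25, 0.32] 0 -> [-0.9083, 0.995, -0.0039] [0.0002, 0.0005, 0.9621]
```

>>> step_arm(delta_pos=[[-0.908,0.995,0],[-0.908,0.995,0],[-0.908,0.995,0],[-0.908,0.995,0],[-0.908,0.995,0],[-0.908,0.995,0],[-0.908,0.995,0],[-0.908,0.995,0],[-0.908,0.995,0]], rot=[[0,0,0.962],[0,0,0.962],[0,0,0.962],[0,0,0.962],[0,0,0.962],[0,0,0.962],[0,0,0.962],[0,0,0.962],[0,0,0.962]], gripper=[1,1,1,1,1,1,1,1,1])

```text
time_s: 2.35
tool_pos: [0.4998, 0.25, 0.3194]
tool_rot: [180.0, 0.0, 0.1]
force: [0.2, -0.7, -0.4]
grip_width: 0.0871
grasp_force: 0.0
```

```bash
python3 - <<'E'
from h import *
c=cam('wrist'); save(c,'w1.png'); np.save('w1.npy',c,allow_pickle=True); print(np.round(c['pose'],3).tolist(),c['fx'])
print('rod tip',proj(c,[.5665,.2465,.085]),'plinth c',proj(c,[.568,.253,.025]))
go([.55,.06,.32],0)
E
```

```text
[[0.001, -0.964, -0.267, 0.574], [-1.0, -0.001, -0.001, 0.25], [0.001, 0.267, -0.964, 0.506], [0.0, 0.0, 0.0, 1.0]] 348.5670830188644
rod tip [319.1444456 149.6270801] plinth c [313.91729885 147.65952845]
t 2.4 at [0.4998 0.25   0.3194] [1.8e+02 1.0e-02 1.6e-01] F [-0.7 -0.5 -0.2] q [ -52.    5.   25.   86.   -2.   89. -117.]
go [0.55, 0.06, 0.32] 0 -> [0.2484, 0.9508, -0.0029] [0.0, 0.0001, 0.0019]
```

View pics/w1.png

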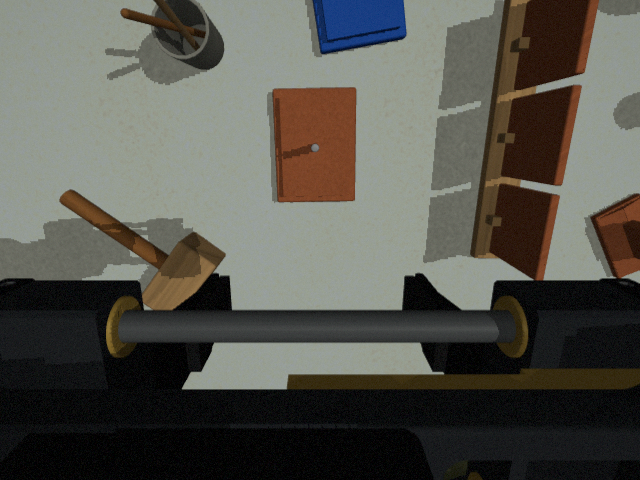

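The wrist view is clear: the rod tip is at about (315,147), and the plinth's box runs about (273..356, 88..201), almost square with the image.

```bash
python3 - <<'E'
from h import *
c=np.load('w1.npy',allow_pickle=True).item()
g=c['img'][135:160,300:330].astype(int); m=(np.abs(g[...,0]-g[...,2])<25)&(g.sum(2)>250)
ys,xs=np.nonzero(m); u,v=xs.mean()+300,ys.mean()+135
print('tip',u,v,len(xs),onz(c,u,v,.083))
hsv=cv2.cvtColor(c['img'],cv2.COLOR_RGB2HSV)
m=((hsv[...,0]<12)&(hsv[...,1]>120)&(hsv[...,2]>50)).astype(np.uint8)
n,l,s,ce=cv2.connectedComponentsWithStats(m); i=l[120,340]
# right edge (y- side) of lower step z .015 and left edge
for side in('r','l'):
    P=[]
    for r in range(100,192,4):
        x=np.nonzero(l[r]==i)[0]; P.append(onz(c,x.max()+.5 if side=='r' else x.min()-.5,r,.015)[:2])
    P=np.array(P); k=np.polyfit(P[:,0],P[:,1],1); print(side,np.degrees(np.arctan(k[0])),np.polyval(k,.568))
for col in (295,315,335):
    y=np.nonzero(l[:,col]==i)[0]; print(onz(c,col,y.min()-.5,.015)[:2],onz(c,col,y.max()+.5,.015)[:2])
E
```

```text
tip 314.6458333333333 147.35416666666666 48 [0.56904119 0.25176478 0.083     ]
r 1.0412732336553923 0.19746661642017924
l 0.993686642142581 0.3060682070351477
[0.64244969 0.27764233] [0.49406001 0.27997182]
[0.64368169 0.25156275] [0.49550634 0.25161985]
[0.64370661 0.22549978] [0.49552616 0.22328749]
```

>>> step_arm(delta_pos=[[0.3,0.95,0],[0.3,0.95,0],[0.3,0.95,0],[0.3,0.95,0]], rot=[[0,0,0],[0,0,0],[0,0,0],[0,0,0]], gripper=[1,1,1,1])

```text
time_s: 2.9
tool_pos: [0.5604, 0.0535, 0.32]
tool_rot: [179.9, -0.1, -0.4]
force: [0.6, 0.7, -0.2]
grip_width: 0.0868
grasp_force: 0.0
```

>>> step_arm(delta_pos=[[0.1,0.95,0],[0.1,0.95,0],[0.1,0.95,0],[0.1,0.95,0],[0.1,0.95,0]], rot=[[0,0,0],[0,0,0],[0,0,0],[0,0,0],[0,0,0]], gripper=[1,1,1,1,1])

```text
time_s: 3.52
tool_pos: [0.5796, -0.129, 0.3193]
tool_rot: [-179.9, 0.0, 0.1]
force: [0.6, -0.1, 0.4]
grip_width: 0.0867
grasp_force: 0.0
```

>>> step_arm(delta_pos=[[-0.1,0.5,0.3],[-0.1,0.5,0.3],[-0.1,0.5,0.3],[-0.1,0.5,0.3],[-0.1,0.5,0.3]], rot=[[0,0,0],[0,0,0],[0,0,0],[0,0,0],[0,0,0]], gripper=[1,1,1,1,1])

```text
time_s: 4.15
tool_pos: [0.5608, -0.2272, 0.2601]
tool_rot: [-179.9, -0.1, 0.2]
force: [0.1, 0.6, 0.0]
grip_width: 0.0872
grasp_force: 0.0
```

```bash
python3 - <<'E'
from h import *
c=cam('wrist'); save(c,'w2.png'); np.save('w2.npy',c,allow_pickle=True)
print('stem',proj(c,[.632,-.229,.08])); go([.632,-.229,.16],0)
E
```

```text
stem [318.20526793 146.37649092]
t 4.2 at [ 0.5607 -0.2277  0.2601] [-1.7997e+02 -7.0000e-02  1.8000e-01] F [-0.  -0.   0.9] q [-18.  14.  46.  86. -10.  84. -62.]
go [0.632, -0.229, 0.16] 0 -> [0.356, 0.0078, 0.5011] [-0.0004, -0.0008, 0.0021]
```

View pics/w2.png

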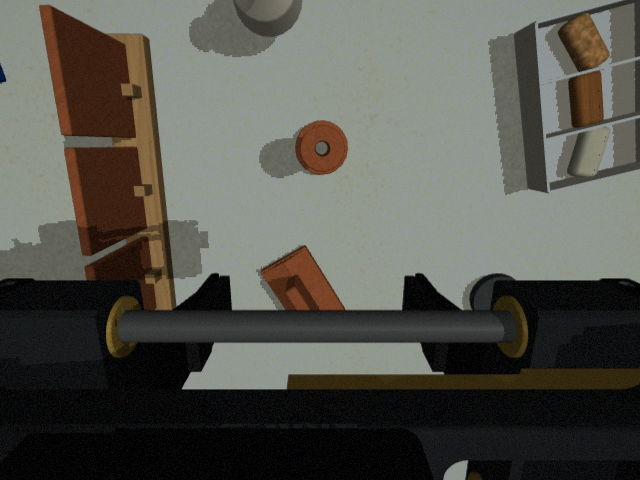

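The stem's bore is at about (321.5,148), with the roof below it at (300,285), half hidden.

```bash
python3 - <<'E'
from h import *
c=np.load('w2.npy',allow_pickle=True).item()
hsv=cv2.cvtColor(c['img'],cv2.COLOR_RGB2HSV)
m=((hsv[...,0]<12)&(hsv[...,1]>120)&(hsv[...,2]>50)).astype(np.uint8)
g=m[135:162,308:336]; n,l,s,ce=cv2.connectedComponentsWithStats(1-g)
j=max(range(1,n),key=lambda k:s[k,4]); u,v=ce[j]+[308,135]; print('hole',u,v,s[j],onz(c,u,v,.08),onz(c,u,v,.076))
p=onz(c,u,v,.078); go([round(p[0],4),round(p[1],4),.062],0)
E
```

```text
hole 321.9485714285714 148.17714285714285 [  7   6  16  16 175] [ 0.6302404  -0.23281402  0.08      ] [ 0.63019347 -0.23287265  0.076     ]
t 4.2 at [ 0.5607 -0.2277  0.2601] [-1.7997e+02 -7.0000e-02  1.8000e-01] F [-0.  -0.   0.9] q [-18.  14.  46.  86. -10.  84. -62.]
go [np.float64(0.6302), np.float64(-0.2328), 0.062] 0 -> [0.3463, 0.0271, 0.9911] [-0.0004, -0.0008, 0.0021]
```

>>> step_arm(delta_pos=[[0.346,0.026,0.3],[0.346,0.026,0.4],[0.346,0.026,0.55],[0.346,0.026,0.7],[0.346,0.026,0.85],[0.346,0.026,0.95],[0.346,0.026,0.99],[0.346,0.026,0.99]], rot=[[0,0,0],[0,0,0],[0,0,0],[0,0,0],[0,0,0],[0,0,0],[0,0,0],[0,0,0]], gripper=[1,1,1,1,1,1,1,1])

```text
time_s: 5.2
tool_pos: [0.6289, -0.2351, 0.0618]
tool_rot: [-180.0, -0.0, -0.0]
force: [-0.3, -0.3, 0.3]
grip_width: 0.0874
grasp_force: 0.0
```

>>> step_arm(delta_pos=[[0,0,0],[0,0,0],[0,0,0],[0,0,0],[0,0,0],[0,0,0],[0,0,0],[0,0,0]], rot=[[0,0,0],[0,0,0],[0,0,0],[0,0,0],[0,0,0],[0,0,0],[0,0,0],[0,0,0]], gripper=[0.4,0.2,0.1,0,-0.3,-1,-1,-1], squeeze=25)

```text
time_s: 6.2
tool_pos: [0.6285, -0.2353, 0.0615]
tool_rot: [-180.0, -0.0, -0.1]
force: [-0.6, 0.8, -0.1]
grip_width: 0.0153
grasp_force: 0.0
```

The opening is 15 mm where the collar should hold it at 46 mm, so something went wrong. I'll look.

```bash
python3 - <<'E'
from h import *
c=cam('wrist'); s=cam('side'); np.save('s3.npy',s,allow_pickle=True)
a=c['img'][...,::-1]; b=cv2.resize(s['img'][220:370,330:480,::-1],(480,480))
cv2.imwrite('pics/m3.png',cv2.resize(np.hstack([a[:,120:440],b]),None,fx=1,fy=1))
go([.63,-.233,.25],0); o=env.get_obs(); print(o['grip_width'],o['grasp_force'])
print(proj(s,o['tool_pos']), np.round(c['pose'],3).tolist())
E
```

```text
t 6.3 at [ 0.6285 -0.2353  0.0615] [-1.8e+02 -0.0e+00 -7.0e-02] F [0.2 0.4 0.6] q [-12.  31.  41.  90. -22.  67. -57.]
go [0.63, -0.233, 0.25] 0 -> [0.0075, -0.0118, -0.9422] [-0.0001, -0.0, -0.0008]
0.0070499254952042 0.0
[409.73570656 296.57297787] [[-0.002, -0.964, -0.267, 0.702], [-1.0, 0.002, 0.0, -0.236], [0.001, 0.267, -0.964, 0.248], [0.0, 0.0, 0.0, 1.0]]
```

View pics/m3.png

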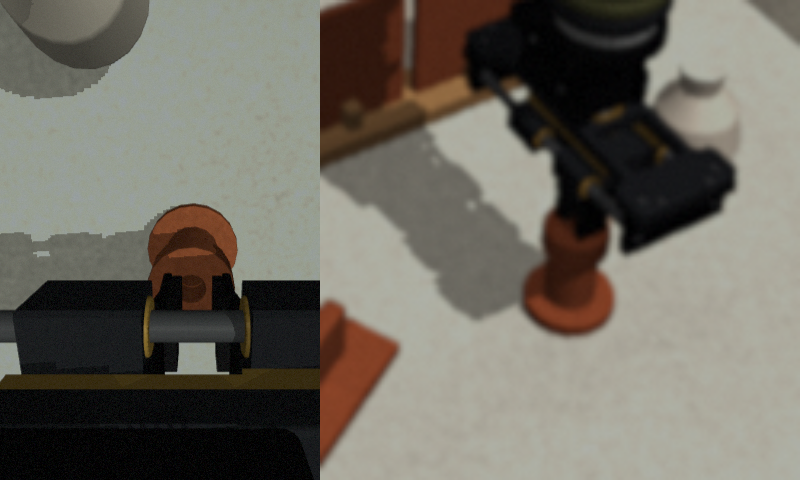

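```bash
python3 - <<'E'
from h import *
print(env.tcp_to_tips,[a for a in dir(env) if not a.startswith('_')])
o=env.get_obs(); print(o['qpos'].round(3).tolist(),o['tool_pos'])
s=np.load('s3.npy',allow_pickle=True).item()
for z in(.05,.0615,.08,.09,.1): print(z,(proj(s,[.6285,-.2353,z])-[330,220])*3.2+[320,0])
E
```

```text
0.011 ['PlanningError', 'get_obs', 'sign_off', 'tcp_to_tips']
[-12.037, 31.068, 41.12, 90.142, -21.642, 66.991, -56.501] [ 0.62851506 -0.23533984  0.06154986]
0.05 [573.69585061 256.5253961 ]
0.0615 [575.09490421 245.05376523]
0.08 [577.38366651 226.28691003]
0.09 [578.64085013 215.97855127]
0.1 [579.91238793 205.55249444]
```

The fingertips actually sit at about z=0.08, roughly 28 mm higher than the description says. They closed above the collar and nothing was disturbed. I'll lift, open, and measure the true tip height against ticks drawn along the tool axis.

>>> step_arm(delta_pos=[[0,0,-0.1],[0,0,-0.25],[0,0,-0.5],[0,0,-0.5],[0,0,-0.5]], rot=[[0,0,0],[0,0,0],[0,0,0],[0,0,0],[0,0,0]], gripper=[-1,-1,-1,-1,-1])

```text
time_s: 6.92
tool_pos: [0.6286, -0.2354, 0.1624]
tool_rot: [-180.0, -0.1, -0.1]
force: [0.5, 0.1, -0.2]
grip_width: 0.0003
grasp_force: 0.0
```

```bash
python3 - <<'E'
from h import *
c=cam('wrist'); s=cam('side'); np.save('s4.npy',s,allow_pickle=True); np.save('w4.npy',c,allow_pickle=True)
o=env.get_obs(); p=o['tool_pos']; print(p,o['grip_width'],o['force'])
k=5; x0,y0=380,200
b=cv2.resize(s['img'][y0:y0+115,x0-20:x0+60,::-1],None,fx=k,fy=k,interpolation=cv2.INTER_CUBIC)
for dz in (-.02,-.01,0,.01,.02,.03,.04):
    u=(proj(s,p+[0,0,dz])-[x0-20,y0])*k
    cv2.line(b,(int(u[0])+25,int(u[1])),(int(u[0])+60,int(u[1])),(0,255,255) if dz else (0,255,0),1)
a=c['img'][100:480,150:490,::-1].copy(); b=b[:480]
for dz in (-.011,0,.01,.02,.03):
    u=(proj(c,p+[0.0095,0,dz])-[150,100]).astype(int); cv2.line(a,(u[0]-60,u[1]),(u[0]+60,u[1]),(0,255,0) if dz==0 else (0,255,255),1)
a=np.clip(a.astype(int)*2,0,255).astype(np.uint8)
cv2.imwrite('pics/m4.png',np.hstack([cv2.copyMakeBorder(a,0,480-a.shape[0],0,0,0),b]))
E
```

```text
[ 0.62790522 -0.23488226  0.16066682] 0.00041746348614564666 [-0.87291237  0.10032144 -0.95917541]
```

View pics/m4.png

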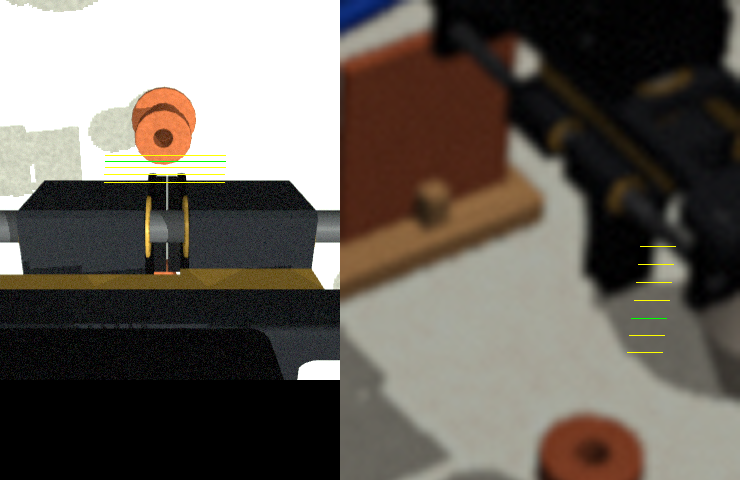

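The tips end about 21 mm above the reported TCP instead of 11 mm below it. The side and wrist ticks agree, and both axes are otherwise centred. So the grasp point is about 40 mm above the reported TCP, and gripping the collar needs a TCP reading of z≈0.029.

>>> step_arm(delta_pos=[[0,0.0,0],[0,0,0],[0,0,0],[0,0,0],[0,0,0],[0,0,0.05],[0,0,0.15],[0,0,0.25],[0,0,0.35],[0,0,0.45],[0,0,0.55],[0,0,0.62],[0,0,0.658],[0,0,0.658]], rot=[[0,0,0],[0,0,0],[0,0,0],[0,0,0],[0,0,0],[0,0,0],[0,0,0],[0,0,0],[0,0,0],[0,0,0],[0,0,0],[0,0,0],[0,0,0],[0,0,0]], gripper=[1,1,1,1,1,1,1,1,1,1,1,1,1,1])

```text
time_s: 8.78
tool_pos: [0.6284, -0.2354, 0.0296]
tool_rot: [-180.0, 0.0, -0.1]
force: [0.6, -0.5, 0.4]
grip_width: 0.0872
grasp_force: 0.0
```

>>> step_arm(delta_pos=[[0,0,0],[0,0,0],[0,0,0],[0,0,0],[0,0,0],[0,0,0],[0,0,0],[0,0,0]], rot=[[0,0,0],[0,0,0],[0,0,0],[0,0,0],[0,0,0],[0,0,0],[0,0,0],[0,0,0]], gripper=[0.4,0.3,0.2,0.1,0.05,-1,-1,-1], squeeze=25)

```text
time_s: 9.78
tool_pos: [0.6288, -0.2348, 0.0301]
tool_rot: [-180.0, -0.0, -0.0]
force: [-0.2, 2.7, 2.5]
grip_width: 0.0446
grasp_force: 24.9
```

>>> step_arm(delta_pos=[[0,0,-0.03],[0,0,-0.1],[0,0,-0.2],[0,0,-0.32],[0,0,-0.46],[0,0,-0.6],[0,0,-0.74],[0,0,-0.86],[0,0,-0.95],[0,0,-1],[0,0,-1]], rot=[[0,0,0],[0,0,0],[0,0,0],[0,0,0],[0,0,0],[0,0,0],[0,0,0],[0,0,0],[0,0,0],[0,0,0],[0,0,0]], gripper=[-1,-1,-1,-1,-1,-1,-1,-1,-1,-1,-1])

```text
time_s: 11.15
tool_pos: [0.6287, -0.2356, 0.2306]
tool_rot: [180.0, -0.1, -0.1]
force: [-0.4, -0.3, -3.0]
grip_width: 0.0445
grasp_force: 24.8
```

```bash
python3 - <<'E'
from h import *
c=cam('wrist'); np.save('w5.npy',c,allow_pickle=True); s=cam('side')
o=env.get_obs(); p=o['tool_pos']; print(p,o['tool_rot'],o['grip_width'],o['grasp_force'],o['force'],c['cx'],c['cy'])
a=c['img'][100:480,150:490,::-1].copy()
def circ(ctr,r,col):
    pts=np.array([proj(c,ctr+[r*np.cos(t),r*np.sin(t),0]) for t in np.linspace(0,6.3,60)])-[150,100]
    cv2.polylines(a,[pts.astype(np.int32)],False,col,1)
a=np.clip(a.astype(int)*2,0,255).astype(np.uint8)
b0=p+[0,0,-.029]
circ(b0+[0,0,.08],.023,(0,255,255)); circ(b0+[0,0,.012],.032,(0,255,0))
u=proj(s,p).astype(int); b=cv2.resize(s['img'][u[1]-60:u[1]+60,u[0]-50:u[0]+50,::-1],None,fx=4,fy=4,interpolation=cv2.INTER_CUBIC)
cv2.imwrite('pics/m5.png',np.hstack([cv2.copyMakeBorder(a,0,100,0,0,0),b]))
go([.569,.2518,.23],0)
E
```

```text
[ 0.62810222 -0.23512718  0.22903171] [-1.79970949e+02  7.73181731e-02 -7.08443264e-02] 0.04440121281883015 24.839362928784013 [ 0.18361006  0.05330664 -2.93603598] 316.5938389570298 239.71809929541556
t 11.25 at [ 0.6281 -0.2351  0.229 ] [-1.7997e+02  8.0000e-02 -7.0000e-02] F [ 0.2  0.1 -2.9] q [-13.  25.  44.  79. -17.  84. -60.]
go [0.569, 0.2518, 0.23] 0 -> [-0.2985, -2.4343, -0.0032] [-0.0003, 0.0009, -0.0008]
```

View pics/m5.png

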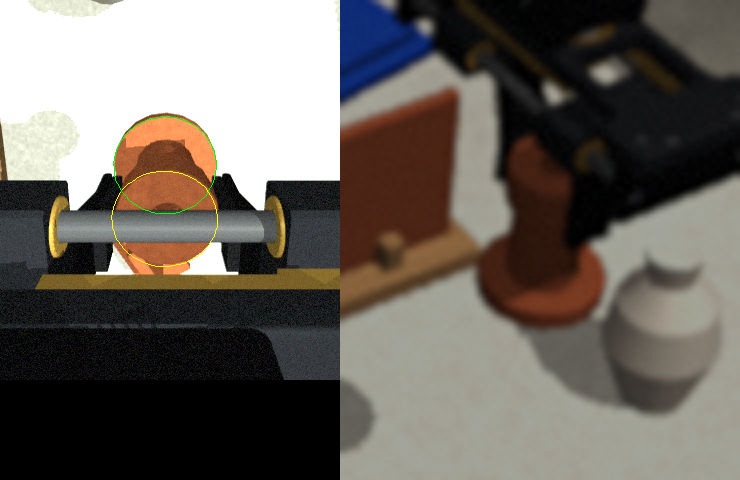

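The stem hangs upright in the grip. Its drawn outlines match with its axis on the TCP axis to about 1 mm, flange at (165,165) and collar at (165,218) in the crop. Next I carry it over the tiles, with its underside at about 0.20 m.

>>> step_arm(delta_pos=[[0,-0.05,0],[0,-0.2,0],[-0.05,-0.4,0],[-0.08,-0.6,0],[-0.1,-0.8,0],[-0.1,-0.95,0]], rot=[[0,0,0],[0,0,0],[0,0,0],[0,0,0],[0,0,0],[0,0,0]], gripper=[-1,-1,-1,-1,-1,-1])

```text
time_s: 12.0
tool_pos: [0.608, -0.0419, 0.2293]
tool_rot: [-179.9, 0.1, 0.1]
force: [-0.4, 0.3, -3.5]
grip_width: 0.0445
grasp_force: 24.8
```

>>> step_arm(delta_pos=[[0,-0.15,0],[-0.03,-0.35,0],[-0.06,-0.55,0],[-0.09,-0.75,0],[-0.1,-0.9,0],[-0.1,-0.95,0]], rot=[[0,0,0],[0,0,0],[0,0,0],[0,0,0],[0,0,0],[0,0,0]], gripper=[-1,-1,-1,-1,-1,-1])

```text
time_s: 12.75
tool_pos: [0.5878, 0.1482, 0.2292]
tool_rot: [-180.0, 0.1, 0.2]
force: [0.9, -1.1, -3.1]
grip_width: 0.045
grasp_force: 24.8
```

>>> step_arm(delta_pos=[[-0.05,-0.15,0],[-0.1,-0.35,0],[-0.103,-0.5,0],[-0.103,-0.534,0],[-0.103,-0.534,0],[-0.103,-0.534,0]], rot=[[0,0,0],[0,0,0],[0,0,0],[0,0,0],[0,0,0],[0,0,0]], gripper=[-1,-1,-1,-1,-1,-1])

```text
time_s: 13.5
tool_pos: [0.5692, 0.2489, 0.2301]
tool_rot: [179.9, -0.0, -0.3]
force: [0.2, -1.1, -3.1]
grip_width: 0.0444
grasp_force: 24.8
```

```bash
python3 - <<'E'
from h import *
o=env.get_obs(); p=o['tool_pos'];print(o['grip_width'],o['grasp_force'])
go([.5685,.2518,.135],0)
c=cam('wrist'); a=c['img'][60:440,150:490,::-1].copy()
def circ(ctr,r,col):
    pts=np.array([proj(c,np.array(ctr)+[r*np.cos(t),r*np.sin(t),0]) for t in np.linspace(0,6.3,60)])-[150,60]
    cv2.polylines(a,[pts.astype(np.int32)],False,col,1)
b0=p+[0,0,-.029]; circ(b0+[0,0,.012],.032,(0,255,0)); circ([.569,.2518,.025],.03,(255,255,0))
s=cam('side'); u=proj(s,[.569,.2518,.12]).astype(int); x0,y0=u-[50,60]
b=cv2.resize(s['img'][y0:y0+120,x0:x0+100,::-1],None,fx=4,fy=4,interpolation=cv2.INTER_CUBIC)
for q,col in(([.569,.2518,.085],(0,255,255)),(b0,(0,255,0))):
    w=((proj(s,q)-[x0,y0]+.5)*4).astype(int); cv2.drawMarker(b,tuple(map(int,w)),col,0,12,1)
cv2.imwrite('pics/m6.png',np.hstack([cv2.copyMakeBorder(a,0,100,0,0,0),b]))
E
```

```text
0.04439008064221688 24.83892739245817
t 13.5 at [0.5692 0.2489 0.2301] [ 1.7994e+02 -2.0000e-02 -2.5000e-01] F [ 0.2 -1.1 -3.1] q [ -53.   15.   33.   86.   -8.   81. -110.]
go [0.5685, 0.2518, 0.135] 0 -> [-0.0035, -0.0149, 0.4753] [0.0007, -0.0002, -0.0029]
```

View pics/m6.png

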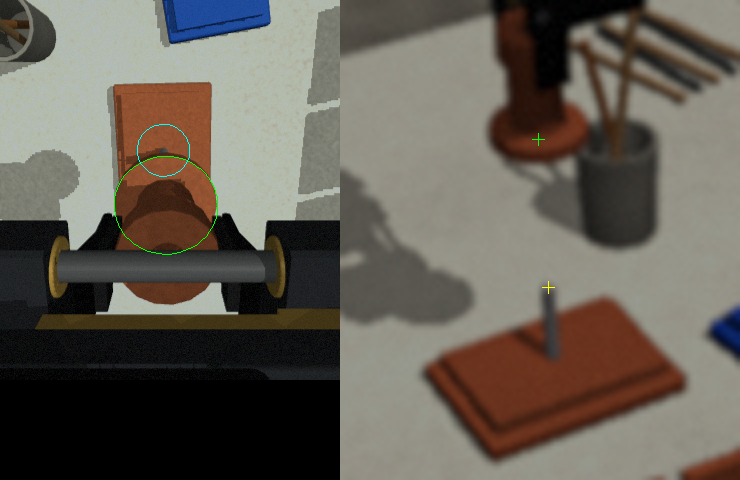

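The side view shows the rod tip right at its predicted pixel (548,288) and the flange centred at about (540,139), as predicted. Now a small y correction and a descent to just above the rod.

>>> step_arm(delta_pos=[[-0.005,-0.0145,0.05],[-0.005,-0.0145,0.15],[-0.005,-0.0145,0.27],[-0.005,-0.0145,0.38],[-0.005,-0.0145,0.46],[-0.005,-0.0145,0.51],[-0.005,-0.0145,0.525],[-0.005,-0.0145,0.525],[-0.005,-0.0145,0.525]], rot=[[0,0,-0.002],[0,0,-0.002],[0,0,-0.002],[0,0,-0.002],[0,0,-0.002],[0,0,-0.002],[0,0,-0.002],[0,0,-0.002],[0,0,-0.002]], gripper=[-1,-1,-1,-1,-1,-1,-1,-1,-1])

```text
time_s: 14.72
tool_pos: [0.5681, 0.2547, 0.1258]
tool_rot: [-179.9, -0.1, 0.1]
force: [0.2, 0.4, -2.6]
grip_width: 0.0445
grasp_force: 24.8
```

```bash
python3 - <<'E'
from h import *
go([.568,.2518,.124],0)
s=cam('side');p=env.get_obs()['tool_pos'];c=cam('top'); np.save('s7.npy',s,allow_pickle=True);
def flange(n,c):
    hsv=cv2.cvtColor(c['img'],cv2.COLOR_RGB2HSV); m=((hsv[...,0]<12)&(hsv[...,1]>120)&(hsv[...,2]>40))
    z=p[2]-.029
    for zz in (z,z+.012):
        u=proj(c,[p[0],p[1],zz]); r=int(round(u[1])); 
        for rr in (r-1,r,r+1):
            x=np.nonzero(m[rr,int(u[0])-30:int(u[0])+30])[0]+int(u[0])-30; print(n,round(zz,3),u.round(1),rr,x.min(),x.max(),(x.min()+x.max())/2)
flange('side',s)
print('rod',proj(s,[.569,.2518,.085]))
E
```

```text
t 14.72 at [0.5681 0.2547 0.1258] [-1.7995e+02 -8.0000e-02  1.0000e-01] F [ 0.2  0.4 -2.6] q [ -53.   19.   32.   94.  -11.   70. -108.]
go [0.568, 0.2518, 0.124] 0 -> [-0.0003, 0.0145, 0.0091] [-0.0006, -0.0009, 0.0012]
side 0.097 [283.6 177.2] 176 273 294 283.5
side 0.097 [283.6 177.2] 177 273 294 283.5
side 0.097 [283.6 177.2] 178 274 293 283.5
side 0.109 [283.3 173.5] 173 274 294 284.0
side 0.109 [283.3 173.5] 174 273 294 283.5
side 0.109 [283.3 173.5] 175 273 294 283.5
rod [284.6628999 181.2870598]
```

>>> step_arm(delta_pos=[[0.002,0.0145,0],[0.002,0.0145,0],[0.002,0.0145,0],[0.002,0.0145,0.02],[0.002,0.0145,0.04],[0.002,0.0145,0.06],[0.002,0.0145,0.08],[0.002,0.0145,0.1],[0.002,0.0145,0.12],[0.002,0.0145,0.12]], rot=[[0,0,0],[0,0,0],[0,0,0],[0,0,0],[0,0,0],[0,0,0],[0,0,0],[0,0,0],[0,0,0],[0,0,0]], gripper=[-1,-1,-1,-1,-1,-1,-1,-1,-1,-1])

```text
time_s: 16.08
tool_pos: [0.5676, 0.2514, 0.1005]
tool_rot: [180.0, 0.0, 0.1]
force: [-1.0, 0.4, -2.8]
grip_width: 0.0447
grasp_force: 24.8
```

The underside is now 13 mm below the rod tip with no contact force, so the rod is in the bore. I keep lowering.

>>> step_arm(delta_pos=[[0,0,0.03],[0,0,0.06],[0,0,0.09],[0,0,0.12],[0,0,0.15],[0,0,0.18],[0,0,0.195],[0,0,0.205],[0,0,0.215],[0,0,0.215]], rot=[[0,0,0],[0,0,0],[0,0,0],[0,0,0],[0,0,0],[0,0,0],[0,0,0],[0,0,0],[0,0,0],[0,0,0]], gripper=[-1,-1,-1,-1,-1,-1,-1,-1,-1,-1])

```text
time_s: 17.32
tool_pos: [0.5679, 0.2515, 0.058]
tool_rot: [-180.0, -0.0, 0.1]
force: [0.5, -0.0, -2.7]
grip_width: 0.0442
grasp_force: 24.8
```

>>> step_arm(delta_pos=[[0,0,0.005],[0,0,0.01],[0,0,0.015],[0,0,0.015]], rot=[[0,0,0],[0,0,0],[0,0,0],[0,0,0]], gripper=[-1,-1,-1,-1])

```text
time_s: 17.82
tool_pos: [0.568, 0.2516, 0.055]
tool_rot: [-180.0, -0.0, 0.1]
force: [-0.4, 0.8, -1.2]
grip_width: 0.0445
grasp_force: 24.8
```

>>> step_arm(delta_pos=[[0,0,0.003],[0,0,0.005],[0,0,0.005]], rot=[[0,0,0],[0,0,0],[0,0,0]], gripper=[-1,-1,-1])

```text
time_s: 18.2
tool_pos: [0.5684, 0.2517, 0.0549]
tool_rot: [-180.0, -0.1, 0.1]
force: [-1.1, -1.1, 5.2]
grip_width: 0.0449
grasp_force: 24.8
```

Contact (the force went from -2.7 to +5.2 N) at the expected height, so the stem is seated. I let go and rise straight up.

>>> step_arm(delta_pos=[[0,0,0],[0,0,0],[0,0,0],[0,0,0],[0,0,0],[0,0,0],[0,0,-0.1],[0,0,-0.25],[0,0,-0.45],[0,0,-0.65],[0,0,-0.85],[0,0,-1],[0,0,-1]], rot=[[0,0,0],[0,0,0],[0,0,0],[0,0,0],[0,0,0],[0,0,0],[0,0,0],[0,0,0],[0,0,0],[0,0,0],[0,0,0],[0,0,0],[0,0,0]], gripper=[0.1,0.2,0.4,0.7,1,1,1,1,1,1,1,1,1])

```text
time_s: 19.82
tool_pos: [0.5697, 0.2518, 0.2585]
tool_rot: [-179.8, -0.4, 0.1]
force: [-0.4, -0.5, -0.7]
grip_width: 0.0871
grasp_force: 0.0
```

```bash
python3 - <<'E'
from h import *
s=cam('side'); np.save('s8.npy',s,allow_pickle=True)
hsv=cv2.cvtColor(s['img'],cv2.COLOR_RGB2HSV); m=((hsv[...,0]<12)&(hsv[...,1]>120)&(hsv[...,2]>30))
for z,r in((.105,.023),(.083,.023),(.037,.032)):
    u=proj(s,[.569,.2518,z]); x=np.nonzero(m[int(round(u[1])),int(u[0])-25:int(u[0])+25])[0]+int(u[0])-25
    print(z,u.round(1),'halfw',round(r*s['fx']/1.1,1),x.min(),x.max())
u=proj(s,[.569,.2518,.105-0]); col=int(round(u[0])); print('top rows',np.nonzero(m[130:215,col])[0]+130, 'pred back rim',proj(s,[.569+.011,.2518+.02,.105]))
c=np.load('w2.npy',allow_pickle=True).item()
go([.5,.05,.26],20)
E
```

```text
0.105 [284.1 175.1] halfw 11.5 277 291
0.083 [284.7 181.9] halfw 11.5 278 291
0.037 [285.9 195.6] halfw 16.0 264 309
top rows [171 172 173 174 175 176 177 178 179 180 181 182 183 184 185 186 187 188
 189 190 191 192 193 194 195 196 197 198 199 200 201 202 203 204 205 206
 207 208 209 210 211 212 213 214] pred back rim [284.56615253 170.18091643]
t 19.88 at [0.5687 0.2515 0.2562] [-1.7989e+02 -1.8000e-01  9.0000e-02] F [ 0.6 -0.4 -0.5] q [ -53.   15.   33.   84.   -8.   84. -110.]
go [0.5, 0.05, 0.26] 20 -> [-0.3451, 1.0071, -0.022] [-0.0009, -0.0023, -0.2317]
```

The side view confirms the stem is seated, with its top rim at row 171 against a predicted 170. Next, the roof.

>>> step_arm(delta_pos=[[-0.1,0.3,0],[-0.2,0.6,0],[-0.3,0.85,0],[-0.3,0.85,0]], rot=[[0,0,0],[0,0,0],[0,0,0],[0,0,0]], gripper=[1,1,1,1])

```text
time_s: 20.38
tool_pos: [0.5069, 0.0761, 0.2537]
tool_rot: [-179.9, 0.1, -0.3]
force: [0.3, 2.1, -0.2]
grip_width: 0.0874
grasp_force: 0.0
```

>>> step_arm(delta_pos=[[-0.1,0.3,0],[-0.2,0.6,0],[-0.3,0.85,0],[-0.3,0.85,0]], rot=[[0,0,0],[0,0,0],[0,0,0],[0,0,0]], gripper=[1,1,1,1])

```text
time_s: 20.88
tool_pos: [0.4472, -0.0924, 0.2538]
tool_rot: [-179.9, 0.0, -0.3]
force: [0.9, 0.7, 0.5]
grip_width: 0.0869
grasp_force: 0.0
```

>>> step_arm(delta_pos=[[-0.1,0.3,0],[-0.2,0.6,0],[-0.385,0.8,0],[-0.385,0.8,0],[-0.385,0.8,0],[-0.385,0.8,0]], rot=[[0,0,-0.1],[0,0,-0.2],[0,0,-0.349],[0,0,-0.349],[0,0,-0.349],[0,0,-0.349]], gripper=[1,1,1,1,1,1])

```text
time_s: 21.62
tool_pos: [0.3727, -0.2474, 0.2537]
tool_rot: [-180.0, 0.0, 30.2]
force: [0.3, -0.1, -0.4]
grip_width: 0.0871
grasp_force: 0.0
```

```bash
python3 - <<'E'
from h import *
c=cam('wrist'); save(c,'w9.png'); np.save('w9.npy',c,allow_pickle=True)
print(np.round(c['pose'],3).tolist()); go([.441,-.209,.12],30)
print(proj(c,[.441,-.209,.06]))
hsv=cv2.cvtColor(c['img'],cv2.COLOR_RGB2HSV); m=((hsv[...,0]<12)&(hsv[...,1]>120)&(hsv[...,2]>50)).astype(np.uint8)
u=proj(c,[.441,-.209,.012]).astype(int); n,l,s,ce=cv2.connectedComponentsWithStats(m)
i=l[u[1],u[0]]; print(s[i],ce[i])
r=cv2.minAreaRect(np.argwhere(l==i)[:,::-1].astype(np.float32)); print(cv2.boxPoints(r).round(0).tolist(),[onz(c,*p,.01)[:2].round(4).tolist() for p in cv2.boxPoints(r)])
E
```

```text
[[0.502, -0.833, -0.231, 0.437], [-0.865, -0.484, -0.135, -0.211], [0.001, 0.268, -0.963, 0.44], [0.0, 0.0, 0.0, 1.0]]
t 21.68 at [ 0.3726 -0.2475  0.2537] [1.800e+02 5.000e-02 3.023e+01] F [ 0.4 -0.   0.1] q [-30. -17.  50. 107.  13.  84. -42.]
go [0.441, -0.209, 0.12] 30 -> [0.3928, 0.0059, 0.6684] [0.0, 0.0005, 0.0026]
[316.7425342  138.30686438]
[ 287   89   61   97 5363] [318.27148984 137.02181615]
[[287.0, 185.0], [287.0, 89.0], [347.0, 89.0], [347.0, 185.0]] [[0.3757, -0.2048], [0.4713, -0.1522], [0.5057, -0.2115], [0.4126, -0.2685]]
```

View pics/w9.png

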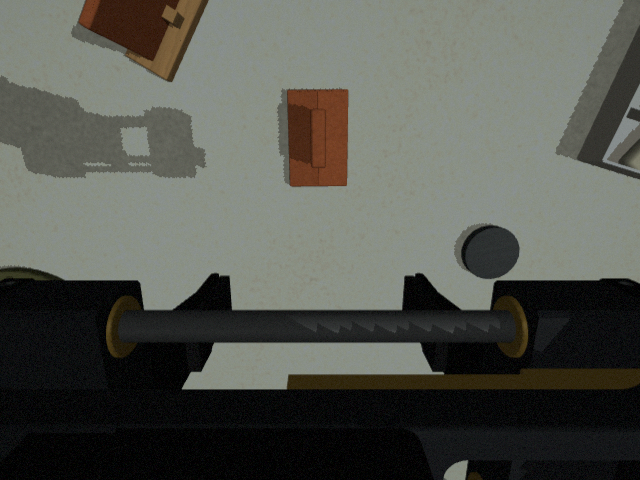

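The roof is at (318,138), aligned with the tool to within a degree. Its slab centre computes to (0.441,-0.209), the same as in the top view. I descend with the fingers across the crest.

>>> step_arm(delta_pos=[[0.2,0.007,0],[0.394,0.007,0.1],[0.394,0.007,0.3],[0.394,0.007,0.5],[0.394,0.007,0.7],[0.394,0.007,0.8],[0.394,0.007,0.8],[0.394,0.007,0.8]], rot=[[0,0,0],[0,0,0],[0,0,0],[0,0,0],[0,0,0],[0,0,0],[0,0,0],[0,0,0]], gripper=[1,1,1,1,1,1,1,1])

```text
time_s: 22.68
tool_pos: [0.4417, -0.2103, 0.0947]
tool_rot: [179.9, -0.0, 30.2]
force: [-0.3, 0.2, -0.4]
grip_width: 0.087
grasp_force: 0.0
```

```bash
python3 - <<'E'
from h import *
go([.4413,-.2093,.006],30.1)
E
```

```text
t 22.68 at [ 0.4417 -0.2103  0.0947] [ 1.7994e+02 -3.0000e-02  3.0160e+01] F [-0.3  0.2 -0.4] q [-33.   4.  58. 115.  -4.  63. -33.]
go [0.4413, -0.2093, 0.006] 30.1 -> [0.0006, -0.0056, 0.4437] [0.0007, -0.0004, 0.0007]
```

>>> step_arm(delta_pos=[[0,-0.0055,0.08],[0,-0.0055,0.18],[0,-0.0055,0.28],[0,-0.0055,0.36],[0,-0.0055,0.42],[0,-0.0055,0.443],[0,-0.0055,0.443],[0,-0.0055,0.443]], rot=[[0,0,0],[0,0,0],[0,0,0],[0,0,0],[0,0,0],[0,0,0],[0,0,0],[0,0,0]], gripper=[1,1,1,1,1,1,1,1])

```text
time_s: 23.68
tool_pos: [0.4407, -0.2098, 0.0059]
tool_rot: [180.0, -0.1, 30.1]
force: [0.4, -0.6, 0.0]
grip_width: 0.0872
grasp_force: 0.0
```

>>> step_arm(delta_pos=[[0,0,0],[0,0,0],[0,0,0],[0,0,0],[0,0,0],[0,0,0],[0,0,0],[0,0,0],[0,0,0],[0,0,0],[0,0,0],[0,0,0],[0,0,0]], rot=[[0,0,0],[0,0,0],[0,0,0],[0,0,0],[0,0,0],[0,0,0],[0,0,0],[0,0,0],[0,0,0],[0,0,0],[0,0,0],[0,0,0],[0,0,0]], gripper=[0.5,0.2,0,-0.2,-0.3,-0.4,-0.45,-0.5,-0.55,-1,-1,-1,-1], squeeze=35)

```text
time_s: 25.3
tool_pos: [0.4402, -0.2096, 0.0053]
tool_rot: [180.0, -0.0, 30.1]
force: [0.3, -0.3, -0.9]
grip_width: 0.0159
grasp_force: 35.0
```

```bash
python3 - <<'E'
from h import *
go([.4413,-.2093,.2],30.1)
o=env.get_obs(); print(o['grip_width'],o['grasp_force'])
E
```

```text
t 25.3 at [ 0.4402 -0.2096  0.0053] [ 1.800e+02 -1.000e-02  3.009e+01] F [ 0.3 -0.3 -0.9] q [-27.  15.  55. 119. -15.  53. -24.]
go [0.4413, -0.2093, 0.2] 30.1 -> [0.0058, 0.0016, -0.9733] [0.0, -0.0001, -0.0001]
0.01591536652573798 34.97561601921916
```

The crest is gripped at 15.9 mm (nominal 16). Lift.

>>> step_arm(delta_pos=[[0,0,-0.03],[0,0,-0.1],[0,0,-0.2],[0,0,-0.32],[0,0,-0.46],[0,0,-0.6],[0,0,-0.74],[0,0,-0.86],[0,0,-0.95],[0,0,-1],[0,0,-1],[0,0,-1]], rot=[[0,0,0],[0,0,0],[0,0,0],[0,0,0],[0,0,0],[0,0,0],[0,0,0],[0,0,0],[0,0,0],[0,0,0],[0,0,0],[0,0,0]], gripper=[-1,-1,-1,-1,-1,-1,-1,-1,-1,-1,-1,-1])

```text
time_s: 26.8
tool_pos: [0.4396, -0.2095, 0.2046]
tool_rot: [-180.0, 0.1, 30.1]
force: [-0.3, 0.5, -2.9]
grip_width: 0.0157
grasp_force: 35.0
```

```bash
cat > rf.py <<'E'
from h import *
def visible(c,p,yaw,dz=-.006):
    hsv=cv2.cvtColor(c['img'],cv2.COLOR_RGB2HSV); m=((hsv[...,0]<12)&(hsv[...,1]>120)&(hsv[...,2]>25)).astype(np.uint8)
    R=Ro.from_euler('z',yaw,degrees=True)
    return m,lambda q:proj(c,np.array(p)+[0,0,dz]+R.apply(q))
E
python3 - <<'E'
from rf import *
c=cam('wrist'); np.save('w10.npy',c,allow_pickle=True)
o=env.get_obs(); p=o['tool_pos']; print(o['grip_width'],o['grasp_force'])
m,f=visible(c,p,o['tool_rot'][2])
# front edge of slab, predicted and seen
for y in(-.03,-.02,.02,.03):
    u=f([.055,y,.0]); col=int(round(u[0])); r=np.nonzero(m[int(u[1])-25:int(u[1])+25,col])[0]+int(u[1])-25
    print('front',y,u.round(1),f([.055,y,.012]).round(1),r.min() if len(r) else None)
for x in(.03,.045):
  for sg in(1,-1):
    u=f([x,.035*sg,.0]);w=f([x,.035*sg,.012]); row=int(round(w[1])); r=np.nonzero(m[row,int(u[0])-25:int(u[0])+25])[0]+int(u[0])-25
    print('side',x,sg,u.round(1),w.round(1),(r.min(),r.max()) if len(r) else None)
go([.5,-.1,.205],1)
E
```

```text
0.015641814931371574 34.970326870679855
front -0.03 [369.9 178.5] [373.4 180.9] 180
front -0.02 [351.6 178.6] [353.9 180.9] 180
front 0.02 [278.4 178.7] [275.9 181. ] 180
front 0.03 [260.1 178.7] [256.4 181. ] 180
side 0.03 1 [253.2 223.4] [249.3 228.4] (np.int64(252), np.int64(277))
side 0.03 -1 [377.  223.2] [380.8 228.2] (np.int64(352), np.int64(381))
side 0.045 1 [251.9 196.9] [247.8 200.4] (np.int64(250), np.int64(275))
side 0.045 -1 [378.2 196.8] [382.2 200.2] (np.int64(353), np.int64(382))
t 26.85 at [ 0.4395 -0.2094  0.2046] [-1.7995e+02  7.0000e-02  3.0090e+01] F [-0.5 -0.6 -3. ] q [-36.  -6.  56. 107.   5.  77. -41.]
go [0.5, -0.1, 0.205] 1 -> [0.5359, -0.3218, -0.0026] [-0.0004, 0.0009, 0.3385]
```

The roof hangs level: its front edge is at row 180 across the width, as predicted, and it is centred to about 0.5 mm. Carry it over the tiles, turning to the plinth's yaw.

>>> step_arm(delta_pos=[[0.05,-0.03,0],[0.15,-0.1,0],[0.3,-0.18,0],[0.43,-0.26,0],[0.51,-0.3,0],[0.536,-0.322,0],[0.536,-0.322,0]], rot=[[0,0,0.03],[0,0,0.09],[0,0,0.17],[0,0,0.25],[0,0,0.31],[0,0,0.3385],[0,0,0.3385]], gripper=[-1,-1,-1,-1,-1,-1,-1])

```text
time_s: 27.72
tool_pos: [0.5002, -0.0995, 0.2045]
tool_rot: [180.0, 0.1, 1.1]
force: [0.2, -0.0, -2.7]
grip_width: 0.0156
grasp_force: 35.0
```

>>> step_arm(delta_pos=[[0.02,-0.08,0],[0.06,-0.25,0],[0.1,-0.45,0],[0.14,-0.65,0],[0.17,-0.82,0],[0.2,-0.9,0],[0.2,-0.9,0]], rot=[[0,0,0],[0,0,0],[0,0,0],[0,0,0],[0,0,0],[0,0,0],[0,0,0]], gripper=[-1,-1,-1,-1,-1,-1,-1])

```text
time_s: 28.6
tool_pos: [0.5375, 0.0814, 0.2051]
tool_rot: [180.0, 0.0, 1.1]
force: [-0.3, -0.5, -3.3]
grip_width: 0.0155
grasp_force: 35.0
```

```bash
python3 - <<'E'
from h import *
go([.569,.252,.205],1)
E
```

```text
t 28.6 at [0.5375 0.0814 0.2051] [1.7995e+02 2.0000e-02 1.1300e+00] F [-0.3 -0.5 -3.3] q [-49.   6.  40.  99.  -4.  77. -97.]
go [0.569, 0.252, 0.205] 1 -> [0.1742, -0.8497, -0.0005] [0.0006, 0.0002, 0.0015]
```

>>> step_arm(delta_pos=[[0.02,-0.08,0],[0.05,-0.22,0],[0.09,-0.4,0],[0.13,-0.58,0],[0.16,-0.74,0],[0.17,-0.82,0],[0.174,-0.85,0],[0.174,-0.85,0],[0.174,-0.85,0]], rot=[[0,0,0],[0,0,0],[0,0,0],[0,0,0],[0,0,0],[0,0,0],[0,0,0],[0,0,0],[0,0,0]], gripper=[-1,-1,-1,-1,-1,-1,-1,-1,-1])

```text
time_s: 29.72
tool_pos: [0.5696, 0.2495, 0.2057]
tool_rot: [180.0, -0.0, 0.9]
force: [1.0, 0.9, -3.5]
grip_width: 0.016
grasp_force: 35.0
```

```bash
python3 - <<'E'
from h import *
go([.569,.252,.131],1)
E
```

```text
t 29.73 at [0.5696 0.2495 0.2057] [ 1.7999e+02 -2.0000e-02  8.8000e-01] F [ 1.   0.9 -3.5] q [ -55.   16.   35.   88.  -10.   78. -108.]
go [0.569, 0.252, 0.131] 1 -> [-0.0027, -0.0128, 0.3733] [0.0002, -0.0002, -0.0014]
```

>>> step_arm(delta_pos=[[0,0,0.04],[0,0,0.1],[0,0,0.17],[0,0,0.24],[0,0,0.3],[0,0,0.34],[0,0,0.36],[0,0,0.36],[0,0,0.36],[0,0,0.36],[0,0,0.36]], rot=[[0,0,0],[0,0,0],[0,0,0],[0,0,0],[0,0,0],[0,0,0],[0,0,0],[0,0,0],[0,0,0],[0,0,0],[0,0,0]], gripper=[-1,-1,-1,-1,-1,-1,-1,-1,-1,-1,-1])

```text
time_s: 31.1
tool_pos: [0.5694, 0.2512, 0.1337]
tool_rot: [-180.0, -0.0, 1.0]
force: [0.6, 0.1, -2.6]
grip_width: 0.0156
grasp_force: 35.0
```

```bash
python3 - <<'E'
from h import *
go([.569,.252,.126],1)
o=env.get_obs(); p=o['tool_pos']; s=cam('side'); np.save('s11.npy',s,allow_pickle=True)
img=s['img']; u=proj(s,[.569,.2518,.105]); print('stemtop',u.round(1))
x0=int(u[0])
for col in range(x0-9,x0+10,3):
    print(col,[tuple(int(v) for v in img[r,col]) for r in range(160,192,2)])
R=Ro.from_euler('z',o['tool_rot'][2],degrees=True)
for q in([-.055,-.035,0],[.055,-.035,0],[-.055,.035,0],[0,-.035,0]): print(q,proj(s,p+[0,0,-.0055]+R.apply(q)).round(1))
E
```

```text
t 31.1 at [0.5694 0.2512 0.1337] [-1.7998e+02 -3.0000e-02  1.0100e+00] F [ 0.6  0.1 -2.6] q [ -54.   19.   35.   93.  -11.   71. -106.]
go [0.569, 0.252, 0.126] 1 -> [-0.0018, -0.0038, 0.0383] [-0.0002, -0.0003, 0.0001]
stemtop [284.1 175.1]
275 [(41, 20, 14), (39, 17, 9), (38, 16, 9), (47, 21, 12), (62, 29, 16), (63, 31, 17), (69, 32, 18), (101, 48, 29), (84, 40, 22), (76, 46, 36), (89, 81, 72), (86, 83, 75), (90, 88, 81), (93, 90, 82), (90, 88, 80), (90, 87, 80)]
278 [(41, 20, 12), (39, 19, 10), (40, 19, 12), (52, 24, 12), (64, 31, 18), (64, 30, 17), (87, 41, 24), (99, 46, 28), (74, 35, 21), (56, 25, 14), (40, 19, 11), (41, 20, 13), (54, 40, 32), (68, 60, 53), (70, 64, 57), (73, 63, 56)]
281 [(30, 15, 9), (34, 15, 8), (44, 19, 9), (62, 29, 18), (65, 31, 19), (69, 32, 17), (101, 50, 29), (87, 41, 24), (68, 33, 19), (61, 29, 18), (57, 27, 17), (54, 25, 13), (54, 25, 13), (48, 20, 11), (43, 20, 12), (47, 20, 12)]
284 [(2, 5, 3), (23, 11, 6), (54, 26, 17), (66, 31, 18), (65, 31, 17), (90, 43, 24), (100, 48, 28), (74, 36, 20), (58, 27, 15), (62, 29, 17), (71, 34, 21), (67, 31, 17), (67,
[... 185 characters left out ...]
, 35, 21), (83, 39, 23), (72, 34, 21), (70, 34, 21), (55, 26, 13), (59, 28, 15), (67, 30, 17)]
290 [(29, 13, 5), (53, 25, 14), (61, 29, 15), (62, 30, 18), (86, 41, 23), (99, 47, 27), (75, 34, 19), (64, 29, 16), (60, 27, 15), (76, 34, 18), (68, 31, 18), (66, 29, 16), (67, 35, 23), (60, 29, 18), (64, 31, 17), (65, 31, 19)]
293 [(72, 34, 19), (91, 43, 24), (70, 33, 19), (79, 38, 23), (106, 51, 31), (90, 42, 24), (85, 60, 50), (127, 120, 110), (125, 120, 108), (113, 105, 94), (114, 105, 94), (125, 118, 108), (141, 136, 124), (117, 82, 66), (104, 48, 28), (103, 50, 28)]
[-0.055, -0.035, 0] [270.7 181.2]
[0.055, -0.035, 0] [308.6 168.1]
[-0.055, 0.035, 0] [259.  167.8]
[0, -0.035, 0] [289.9 174.5]
```

Final small descent to a 15 mm gap.

>>> step_arm(delta_pos=[[-0.001,-0.004,0.01],[-0.001,-0.004,0.02],[-0.001,-0.004,0.03],[-0.001,-0.004,0.037],[-0.001,-0.004,0.037],[-0.001,-0.004,0.037],[-0.001,-0.004,0.037],[-0.001,-0.004,0.037]], rot=[[0,0,0],[0,0,0],[0,0,0],[0,0,0],[0,0,0],[0,0,0],[0,0,0],[0,0,0]], gripper=[-1,-1,-1,-1,-1,-1,-1,-1])

```text
time_s: 32.15
tool_pos: [0.5691, 0.252, 0.126]
tool_rot: [-180.0, -0.0, 1.0]
force: [0.2, 0.1, -3.4]
grip_width: 0.016
grasp_force: 35.0
```

```bash
python3 - <<'E'
from h import *
o=env.get_obs(); p=o['tool_pos']; go([.569,.252,.126],1); s=cam('side'); c=cam('wrist'); o2=env.get_obs(); print(o2['tool_pos'],o2['joint_velocities'].round(2),o['grip_width'])
img=s['img'].astype(float); sat=(img[...,0]-img[...,2])/(img.sum(2)+1)
R=Ro.from_euler('z',o['tool_rot'][2],degrees=True)
a,b=[proj(s,p+[0,0,-.0055]+R.apply(q)) for q in([-.055,-.035,0],[.055,-.035,0])]; print(a,b)
for col in (271,273,275,294,296,298,300,302,304):
    pr=a[1]+(b[1]-a[1])*(col-a[0])/(b[0]-a[0]); k=int(pr); g=sat[k-6:k+7,col]; d=-np.diff(g); j=np.argmax(d)
    h=(g[max(j-2,0)]+g[min(j+3,12)])/2; r=next(i for i in range(max(j-2,0),12) if g[i]>=h>g[i+1]); 
    print(col,round(pr,1),round(k-6+r+(g[r]-h)/(g[r]-g[r+1]),1))
hsv=cv2.cvtColor(c['img'],cv2.COLOR_RGB2HSV); 
E
```

```text
t 32.15 at [0.5691 0.252  0.126 ] [-1.7999e+02 -1.0000e-02  1.0100e+00] F [ 0.2  0.1 -3.4] q [ -54.   20.   35.   94.  -12.   70. -106.]
go [0.569, 0.252, 0.126] 1 -> [-0.0003, -0.0001, 0.0002] [-0.0001, -0.0001, 0.0001]
[0.56906411 0.25195991 0.12602711] [ 0.01  0.01  0.06 -0.07  0.02  0.04 -0.02] 0.01597161873571556
[270.72601546 183.48110778] [308.49560245 170.40345852]
271 183.4 180.9
273 182.7 181.5
275 182.0 180.9
294 175.4 173.7
296 174.7 173.0
298 174.0 172.4
300 173.3 171.7
302 172.7 170.9
304 172.0 170.6
```

The observed lower edge is about 1.6 px higher than predicted. I'll check the side camera's bias by applying the same test to the plinth, and to the roof in its original place.

```bash
cat > e.py <<'E'
from h import *
def edge(s,A,B,n=7):
    img=s['img'].astype(float); sat=cv2.GaussianBlur((img[...,0]-img[...,2])/(img.sum(2)+1),(1,1),0)
    a,b=proj(s,A),proj(s,B); t=(b-a)/np.linalg.norm(b-a); nn=np.array([-t[1],t[0]]); nn*=np.sign(nn[1]) ; D=[]
    for f in np.linspace(.12,.88,n):
        P=a+f*(b-a); k=np.linspace(-7,7,57); Q=P+k[:,None]*nn
        g=cv2.remap(sat.astype(np.float32),Q[:,0].astype(np.float32)[None],Q[:,1].astype(np.float32)[None],cv2.INTER_LINEAR)[0]
        d=-np.diff(cv2.GaussianBlur(g[None],(9,1),0)[0]); D.append(round(float(k[np.argmax(d)]),1))
    return D
def box(s,ctr,yaw,z,hx,hy):
    R=Ro.from_euler('z',yaw,degrees=True); c0=np.array([ctr[0],ctr[1],z]); v=lambda x,y:c0+R.apply([x,y,0])
    return {'-y':edge(s,v(-hx,-hy),v(hx,-hy)),'-x':edge(s,v(-hx,hy),v(-hx,-hy))}
E
python3 - <<'E'
from e import *
s0=np.load('side0.npy',allow_pickle=True).item(); s=cam('side'); p=env.get_obs()['tool_pos']
print('plinth',box(s0,(.569,.2518),1,0,.075,.055))
print('roof0',box(s0,(.4413,-.2093),30.1,0,.055,.035))
print('roof now',box(s,p[:2],1,p[2]-.0055,.055,.035))
E
```

```text
plinth {'-y': [-2.0, -2.0, -2.2, -2.0, -2.2, -2.2, -2.0], '-x': [-1.2, -1.5, -1.5, -1.5, -1.5, -1.2, -1.5]}
roof0 {'-y': [-1.5, -1.8, -1.5, -1.8, -1.8, -1.8, -2.0], '-x': [-1.5, -1.8, -1.8, -1.5, -1.5, -1.8, -1.8]}
roof now {'-y': [-1.5, 4.5, 2.5, 5.0, -1.8, -2.0, -1.5], '-x': [-2.2, -2.2, -2.5, -2.2, -2.2, -2.2, -2.0]}
```

The plinth and the original roof show the same 1.5–2 px bias, so it comes from the camera. The roof is level, parallel and centred within about 1 mm, and the gap is about 15 mm. I hand in.

```bash
python3 -c "
from cell import env
print(env.sign_off())"
```

```text
the job is handed in; nothing more can be done
None
```

The job is handed in, with no verdict returned: the stem is seated on the plinth's rod and released, and the roof is held level about 15 mm above it, centred to about 1 mm and parallel to the plinth, at about 32 s of the 72 s allowed; the first try at gripping the stem closed on air above it, because the fingertips sit about 32 mm further back than described.

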